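# Screen the bench sweepings and rescue the dental model

## Robot

A 6-joint arm with a two-finger parallel gripper is mounted at the origin on the work surface. World frame = base frame: x ahead of the robot, y to its left, z up, the work surface at z = 0. Lengths are in m, angles in rad, forces in N, time in s.
With the tool pointing down it reaches from about 0.4 to 0.825 m from the base axis. Payload 7 kg.
Tool frame: the origin (TCP) lies at the very end of the fingers, on their centre line; the grasp point (between the pads) lies 19 mm behind it; z points along the fingers, y is the line along which they close (so a half turn about z gives the same grasp; the last joint's range is limited). The gripper opens to 88 mm and grips with 3 to 60 N. Pads are 19 mm wide; open, the fingers measure 130 mm over their backs; the gripper's body (78 mm by 193 mm) begins 47 mm behind the grasp point.
Start: joints at [1.562, 0.359, 0.012, 0, -1.224, -0.288], TCP at [0.197, 0.645, 0.227] pointing down, gripper open.
Joint ranges: [-3.07, 3.07], [-1.43, 2.12], [-1.02, 1.25], [-3.03, 1.67], [-3.05, -0], [-3.03, 3.03]. Speed limits (rad/s): [2.39, 2.39, 3.01, 3.14, 3.14, 3.14].

## Interface

Orientations are given as a rotation vector (axis times angle).
In Python, from cell import * gives the robot as it stands.
- The arm moves only by the tool jog_arm, never from a script. Its argument "increments" is a list that holds one entry, the list of rows, each a list of 7 numbers: the shift along the tool's x, y, z in m, then the turn, a rotation vector about the tool's x, y, z in rad, then the opening, from 0 (shut) to 1 (fully open). A call has 1 to 10 rows; each row is the pose to reach, as a shift and turn from the pose commanded when the call began, along the tool's axes at that moment; what a row does not reach only later rows make up. A row lasts 1/12 s, in which the tool goes at most 41.7 mm and 7.16 degrees, less where a joint would pass 70% of its speed; a pose out of reach is approached as far as the arm can. A call with a gripper value outside its range is refused whole. The fingers move at their own pace and stop on an object; the grip force is fixed at half the most. Time passes only in rows, so rows that repeat a pose let the fingers close. It gives the time, the measured TCP pose, the force, the opening and the grip force at its end, in the units of the state.
- read_state(): the state, without advancing time (a new reading comes with each control period).
- get_image(name): name is "scene" or "top" or "wrist"; returns the picture (384x512x3 uint8, blue, green, red); there is no depth.
- camera_info(name): a dict with "fx", "fy", "cx", "cy" (pixels), "rvec" (rotation vector, rad) and "tvec" (3), from world to camera coordinates, as OpenCV has them. Camera axes: x right, y down, z forward; pixel columns grow to the right and rows downward; lengths in m; the calibration is good to about 2 mm. The wrist camera is an equidistant fisheye: a pixel r from the principal point sees the ray r / f radians off the axis. A picture is of the moment at which its call begins: read the wrist's pose just before it. camera_info takes no time and is no camera call; for the wrist camera it gives the pose at the moment of the call.
- job_done(): hands the job in; it is judged then, once.
Trained networks look in the newest picture that a camera, given by its name, has taken for a name from the list of things; names that differ only in an ending like _2 or _b are one class to them, and where a whole thing is asked for, a point or a joint stands for the part that bears it (a point fixed in the world has none). Each returns a list of dicts, best first, with "conf" (0 to 1); they miss things now and then, are a little off and sometimes report something else, mostly with a low value. They report only what shows in the picture. A call takes as long as a camera call. They do not tell look-alikes from the thing itself.
- silhouettes(camera, label): "mask" (384x512 bool, what is visible of it) and "location" ([column, row] in pixels, amid what is visible of it).
- landmark_of(camera, label): "location" ([column, row] in pixels: a listed point, or the origin of a listed thing).
The state is a dict: "clock": time; "joint_positions": joint angles; "dq": joint speeds; "tau": joint torques, N m; "ee_pos": TCP position; "tcp_rot": TCP orientation; "contact_force": force on the tool from outside, world axes, zero at the start; "torque": the same for the moment, N m; "width": finger opening in m; "grasp_force": force on a finger pad.
Only numpy, scipy, OpenCV 4.12 (cv2) and the standard library are available. Lean on these libraries where they do the work, as an engineer would, in place of code of your own. Each camera call takes 0.05 s, during which the arm holds its last target. There are 200 camera calls.

## Task

A quadrant model was swept up with the plaster offcuts. Tip the pan out low over the bin's grate so that every offcut drops through into the bin and the model stays on top of the bars; then set the pan back down flat on the bench and pick the model off the grate into the case tray. Plaster chips, so never let the model drop far, and leave the other things on the bench where they are.

Things in the scene. Friction and masses are not known exactly. Their poses are not given: they have to be found in the camera images.
- pan: aluminium dustpan, 0.26 kg, loose, holds the sweepings. Origin: middle of the floor's underside; x to the open lip, y across, z up. Floor 130 (x +-65) by 142 mm, 3 thick; walls 3 thick: back 50 high, sides 50 falling to 16 at the front; front open. Starts left of the bin, lip roughly towards it. Plaster slides on it at friction 0.5 to 0.7: empties when tipped nose down 45 to 60 degrees
- pan_grip (a point): point in the pan's straight level grip, 40 mm behind the back wall, at pan (-105, 0, 45) mm; pan axes. The grip is 24 mm wide (y), 18 mm high, and runs along the pan's x from -69 to -184 mm
- pan_lip (a point): middle of the pan's open front edge at its underside, pan (65, 0, 0) mm; pan axes
- bin: grey steel offcut bin, fixed, 202 (x) by 240 mm (y), walls 5, rim 114 mm high. Its top is a grate: four round bars, 8 mm thick, along the bin's y at x = -60, -20, 20, 60 mm, 32 mm clear between them and to the side walls, tops 102 mm up (12 below the rim). Hollow below, floor 7 mm up. Origin: centre of the underside, z up; yaw within 0.22 rad of the bench axes, +y end nearer the pan
- grate (a point): middle of the grate at the height of the bars' tops, 102 mm above the bench; bin axes
- model: quadrant dental model of buff plaster, 76 long (x), 42 wide (y), 40 mm high (z), 0.2 kg, loose: flat-sided base (z -20 to +8, one corner trimmed) with a row of teeth 20 mm wide on it (z to +20). Origin: middle of that block. Starts base down in the pan among the offcuts, with too little finger room to grasp it there. Cannot pass the grate; may come to lie there on any face
- tray: yellow plastic case tray, loose, 0.3 kg, 170 (x) by 120 mm (y) outside, 45 high, walls and floor 4 mm, open above. Origin: centre of the underside, z up. Stands to the right of the bin, in a nearer or a farther place; the articulator has the other
- chip1: offcut 1 of 7: irregular lump of broken plaster, 15 to 28 mm across (the grate's gaps are 32), about 15 g, starts loose on the pan's floor. Origin: its middle
- chip2: offcut 2 of 7: irregular lump of broken plaster, 15 to 28 mm across (the grate's gaps are 32), about 15 g, starts loose on the pan's floor. Origin: its middle
- chip3: offcut 3 of 7: irregular lump of broken plaster, 15 to 28 mm across (the grate's gaps are 32), about 15 g, starts loose on the pan's floor. Origin: its middle
- chip4: offcut 4 of 7: irregular lump of broken plaster, 15 to 28 mm across (the grate's gaps are 32), about 15 g, starts loose on the pan's floor. Origin: its middle
- chip5: offcut 5 of 7: irregular lump of broken plaster, 15 to 28 mm across (the grate's gaps are 32), about 15 g, starts loose on the pan's floor. Origin: its middle
- chip6: offcut 6 of 7: irregular lump of broken plaster, 15 to 28 mm across (the grate's gaps are 32), about 15 g, starts loose on the pan's floor. Origin: its middle
- chip7: offcut 7 of 7: irregular lump of broken plaster, 15 to 28 mm across (the grate's gaps are 32), about 15 g, starts loose on the pan's floor. Origin: its middle
- articulator: dark metal articulator, 91 (x) by 70 mm (y), 106 mm high; bystander. Origin: centre of its underside
- wash_bottle: white wash bottle with a bent spout, 68 mm diameter, 181 mm high, beyond the bin; bystander. Origin: centre of its underside
- plaster_tub: round green plaster tub, 82 mm diameter, 84 mm high, beyond the bin; bystander. Origin: centre of its underside
Things that resemble listed ones, but are neither listed nor needed, are in the scene too. Of the things that look like the tray, take the one that is farthest to the robot's left at the start.

How it is judged:
On the way:
1. the model, tipped out, lies on the bars of the grate, clear of the fingers (x of model in the frame of bin between -0.098 and 0.098 m and y of model in the frame of bin between -0.117 and 0.117 m and z of model in the frame of bin between 0.1 and 0.16 m and contact force between model and bin above 0.3 N and contact force between model and the fingers below 0.05 N), for 0.2 s.
At the end, for the whole second after the job is handed in: All seven offcuts lie in the bin below the bars (middles under 94 mm); the model rests in the case tray (middle within its inner walls, under 55 mm), the tray level on the bench (6 mm, 0.1 rad); the pan stands flat on the bench (6 mm, 0.08 rad); model and pan at rest (x of chip1 in the frame of bin between -0.098 and 0.098 m and y of chip1 in the frame of bin between -0.117 and 0.117 m and z of each of chip1, chip2, chip3, chip4, chip5, chip6, chip7 in the frame of bin below 0.094 m and x of chip2 in the frame of bin between -0.098 and 0.098 m and y of chip2 in the frame of bin between -0.117 and 0.117 m and x of chip3 in the frame of bin between -0.098 and 0.098 m and y of chip3 in the frame of bin between -0.117 and 0.117 m and x of chip4 in the frame of bin between -0.098 and 0.098 m and y of chip4 in the frame of bin between -0.117 and 0.117 m and x of chip5 in the frame of bin between -0.098 and 0.098 m and y of chip5 in the frame of bin between -0.117 and 0.117 m and x of chip6 in the frame of bin between -0.098 and 0.098 m and y of chip6 in the frame of bin between -0.117 and 0.117 m and x of chip7 in the frame of bin between -0.098 and 0.098 m and y of chip7 in the frame of bin between -0.117 and 0.117 m and x of model in the frame of tray between -0.081 and 0.081 m and y of model in the frame of tray between -0.056 and 0.056 m and z of model in the frame of tray below 0.055 m and angle between tray's own z axis and vertical below 0.1 rad and height (world z) of each of tray, pan below 0.006 m and linear speed of each of model, pan below 0.03 m/s and angle between pan's own z axis and vertical below 0.08 rad); the robot touches nothing.
It fails at once if the articulator is shifted by more than 30 mm or tipped over (distance of articulator from where it was at the start of the episode above 0.03 m or angle between articulator's own z axis and vertical above 0.3 rad).
It fails at once if the wash bottle is shifted by more than 30 mm or tipped over (distance of wash_bottle from where it was at the start of the episode above 0.03 m or angle between wash_bottle's own z axis and vertical above 0.3 rad).
It fails at once if the plaster tub is shifted by more than 30 mm or tipped over (distance of plaster_tub from where it was at the start of the episode above 0.03 m or angle between plaster_tub's own z axis and vertical above 0.3 rad).
It fails at once if the model drops far or is thrown (faster than 1.8 m/s, a free fall of about 165 mm) (linear speed of model above 1.8 m/s).
It also fails if it takes over 61 s, if anything falls off the work surface, if the arm or the gripper's body presses on something with over 40 N, if the wrist force passes 120 N, or if a joint passes its speed limit or range.

## Working session

There is one attempt and no reset: what is moved stays moved. The work goes in short steps, Python scripts to look and compute and a tool call to move; the robot and the scene stay as the last step left them, time stands still between calls to the robot, and variables do not carry over. Pictures are saved under pics/ and viewed, at most 10 in all, crops included, and the job is handed in when it is done.

Besides the shell and the picture viewer there is one more tool, called after "Request:" as a command line: name --argument value ..., lists and objects as JSON in quotes. jog_arm: Moves the arm, as the interface text tells. Its arguments: {"type":"object","properties":{"increments":{"type":"array"}},"required":["increments"]}

```bash
ls; mkdir -p pics; python3 - <<'E'
from cell import *
import cv2,numpy as np
print(read_state())
ims=[]
for n in ["scene","top"]:
    im=get_image(n); cv2.imwrite(f"pics/{n}0.png",im); ims.append(im); print(n,camera_info(n))
    for l in ["pan","pan_grip","pan_lip","bin","grate","model","tray","articulator","wash_bottle","plaster_tub"]:
        print(l,[(np.round(d["location"]).tolist(),round(d["conf"],2)) for d in landmark_of(n,l)])
E
```

```text
pics
{'clock': 0.0, 'joint_positions': array([ 1.56211428e+00,  3.59387889e-01,  1.10881810e-02, -3.52253824e-04,
       -1.22406894e+00, -2.88092534e-01]), 'dq': array([-0.0007362 ,  0.00079903, -0.00159843,  0.00078261,  0.00090541,
        0.00015492]), 'tau': array([-1.34668764e-03, -5.82711196e+01,  2.93064219e+01,  6.99761957e+00,
        7.26358965e-03, -1.56433121e-04]), 'ee_pos': array([0.19728238, 0.64504041, 0.2256344 ]), 'tcp_rot': array([ 3.10545568e+00, -4.64412809e-01, -1.71165253e-04]), 'contact_force': array([0.34172121, 0.08149323, 0.20994541]), 'torque': array([ 0.00260901, -0.01551163,  0.02315011]), 'grasp_force': 0.0, 'width': 0.08757588558410476}
scene {'fx': 385.29652650562724, 'fy': 385.29652650562724, 'cx': 251.54957179641644, 'cy': 189.94546331654038, 'rvec': array([ 1.48875011,  2.11564403, -0.8058353 ]), 'tvec': array([ 0.29967832, -0.33479614,  1.59238364])}
pan [([362.0, 214.0], 0.86), ([272.0, 181.0], 0.55)]
pan_grip [([405.0, 205.0], 0.85)]
pan_lip [([344.0, 213.0], 0.94)]
bin [([275.0, 201.0], 0.59), ([235.0, 247.0], 0.24)]
grate [([274.0, 182.0], 0.
[... 216 characters left out ...]
, 0.94)]
top {'fx': 416.8446485239819, 'fy': 416.8446485239819, 'cx': 254.52859162796244, 'cy': 191.25314650392522, 'rvec': array([ 2.15900106, -2.129089  ,  0.17468346]), 'tvec': array([-0.11580545,  0.60765224,  1.18245258])}
pan [([152.0, 238.0], 0.71), ([142.0, 230.0], 0.65)]
pan_grip [([99.0, 235.0], 0.82)]
pan_lip [([159.0, 224.0], 0.62), ([253.0, 145.0], 0.48), ([232.0, 206.0], 0.32)]
bin [([234.0, 215.0], 0.61)]
grate [([236.0, 205.0], 0.98), ([146.0, 222.0], 0.49)]
model [([129.0, 230.0], 0.68)]
tray [([334.0, 260.0], 0.78), ([140.0, 248.0], 0.74), ([409.0, 260.0], 0.63)]
articulator [([336.0, 197.0], 0.97), ([158.0, 226.0], 0.16)]
wash_bottle []
plaster_tub [([254.0, 144.0], 0.95)]
```

```bash
python3 - <<'E'
import cv2
for n in ["top","scene"]:
    cv2.imwrite(f"pics/{n}0b.png",cv2.resize(cv2.imread(f"pics/{n}0.png"),(800,600),interpolation=cv2.INTER_CUBIC))
E
```

```text
(no output)
```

View pics/top0b.png

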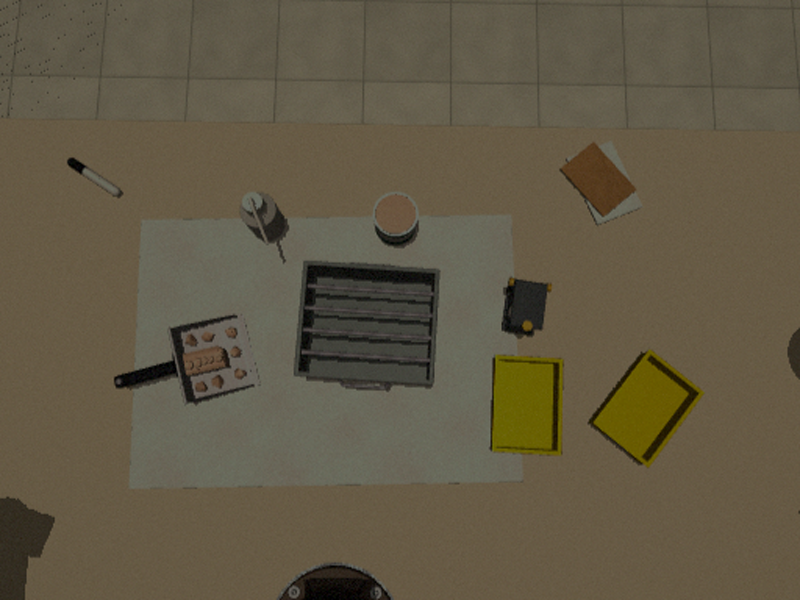

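View pics/scene0b.png

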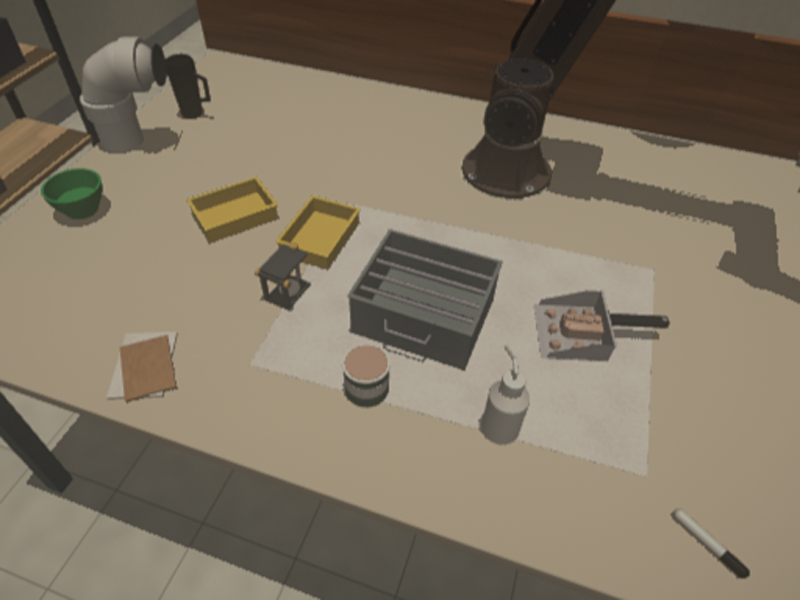

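Top view: the pan is at (215,360) with its grip to the left. The bin is at (367,323), the articulator at (525,305). There are two yellow trays, at (527,405) and (645,408). The robot's left (+y) is image left, so the tray meant is the one at (527,405), in the place nearer the robot beside the articulator. I'll confirm it in a crop and measure positions.

```bash
cat > h.py <<'E'
from cell import *
import numpy as np, cv2
from scipy.spatial.transform import Rotation as R
def at_z(cam,px,z):
    c=camera_info(cam); Rc=cv2.Rodrigues(c["rvec"])[0]; o=-Rc.T@c["tvec"]
    d=Rc.T@np.array([(px[0]-c["cx"])/c["fx"],(px[1]-c["cy"])/c["fy"],1]); return o+d*(z-o[2])/d[2]
def tool_down(yaw):  # tool x along yaw, z down
    return R.from_rotvec(np.pi*np.array([np.cos(yaw/2),np.sin(yaw/2),0]))
def go(p,Rt):
    s=read_state(); R0=R.from_rotvec(s["tcp_rot"])
    d=R0.inv().apply(np.array(p)-s["ee_pos"]); rv=(R0.inv()*Rt).as_rotvec()
    print("d",d.round(4),"rv",rv.round(3),"rows>=",max(np.linalg.norm(d)/.0417,np.degrees(np.linalg.norm(rv))/7.16).round(1))
E
python3 - <<'E'
from h import *
for n,z in [("pan_grip",.045),("pan_lip",0),("model",.023),("grate",.102),("tray",.0)]:
    for c in ["scene","top"]:
        for d in landmark_of(c,n): print(n,c,round(d["conf"],2),at_z(c,d["location"],z).round(3))
k=1/1.5625
for nm,z,pts in [("bin",.114,[(304,262),(439,270),(433,386),(295,378)]),("tray",.045,[(491,356),(563,356),(561,455),(491,452)]),("panlip",0.0,[(243,316),(258,385)]),("handle",.054,[(117,379),(175,367)]),("artic",.1,[(510,280),(550,287),(540,332),(505,330)])]:
    print(nm,[at_z("top",np.array(p)*k,z).round(3)[:2].tolist() for p in pts])
for l,z in [("tray",.045),("bin",.114)]:
    for s in silhouettes("top",l):
        m=s["mask"].astype(np.uint8); r=cv2.minAreaRect(cv2.findNonZero(m)); b=cv2.boxPoints(r)
        print(l,s["conf"],[at_z("top",p,z).round(3)[:2].tolist() for p in b])
im=cv2.imread("pics/top0.png")[210:310,290:460]; cv2.imwrite("pics/trays.png",cv2.resize(im,None,fx=4,fy=4,interpolation=cv2.INTER_CUBIC)*2)
E
```

```text
pan_grip scene 0.85 [0.465 0.347 0.045]
pan_grip top 0.82 [0.474 0.342 0.045]
pan_lip scene 0.94 [ 0.523  0.175 -0.   ]
pan_lip top 0.62 [0.514 0.181 0.   ]
pan_lip top 0.48 [ 0.764 -0.102  0.   ]
pan_lip top 0.32 [ 0.57 -0.04  0.  ]
model scene 0.95 [0.482 0.259 0.023]
model top 0.68 [0.492 0.264 0.023]
grate scene 0.72 [ 0.563 -0.05   0.102]
grate top 0.98 [ 0.561 -0.054  0.102]
grate top 0.49 [0.511 0.193 0.102]
tray scene 0.61 [ 0.411 -0.59   0.   ]
tray scene 0.56 [ 0.415 -0.358 -0.   ]
tray top 0.78 [ 0.411 -0.349  0.   ]
tray top 0.74 [0.44  0.232 0.   ]
tray top 0.63 [ 0.416 -0.574  0.   ]
bin [[0.663, 0.063], [0.652, -0.18], [0.445, -0.171], [0.456, 0.071]]
tray [[0.504, -0.283], [0.506, -0.418], [0.325, -0.41], [0.329, -0.282]]
panlip [[0.578, 0.194], [0.445, 0.158]]
handle [[0.452, 0.406], [0.475, 0.302]]
artic [[0.639, -0.311], [0.627, -0.383], [0.544, -0.363], [0.547, -0.3]]
tray 0.98 [[0.327, -0.28], [0.507, -0.286], [0.506, -0.418], [0.325, -0.409]]
tray 0.86 [[0.383, -0.458], [0.527, -0.573], [0.443, -0.682], [0.302, -0.566]]
bin 0.73 [[0.457, 0.075], [0.671, 0.066], [0.654, -0.183], [0.441, -0.167]]
bin 0.2 [[0.334, -0.269], [0.502, -0.276], [0.5, -0.4], [0.332, -0.39]]
```

View pics/trays.png

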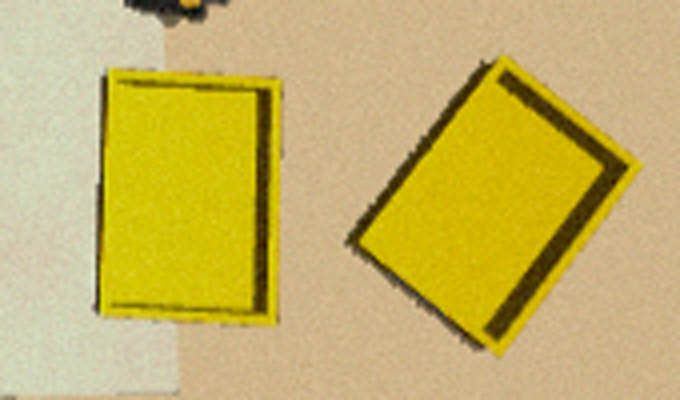

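The crop shows the two trays: left at crop (190,195), i.e. y = -0.35, and right at crop (495,205), i.e. y = -0.57. The left one is farthest to the robot's left, so that is the tray. Next I move above the pan grip.

```bash
python3 - <<'E'
from h import *
go([.468,.345,.12],tool_down(-1.315))
E
```

```text
d [0.3466 0.2082 0.1066] rv [ 0.    -0.     1.018] rows>= 10.0
```

Request:
jog_arm --increments '[[[0.035,0.021,0.01,0,0,0.1,1],[0.07,0.042,0.02,0,0,0.2,1],[0.104,0.063,0.032,0,0,0.305,1],[0.139,0.084,0.043,0,0,0.41,1],[0.173,0.104,0.053,0,0,0.51,1],[0.208,0.125,0.064,0,0,0.61,1],[0.243,0.146,0.075,0,0,0.71,1],[0.277,0.167,0.085,0,0,0.81,1],[0.312,0.188,0.096,0,0,0.92,1],[0.3466,0.2082,0.1066,0,0,1.018,1]]]'

```text
clock: 2.53
ee_pos: [0.468, 0.3446, 0.1203]
tcp_rot: [-2.481, 1.926, -0.0]
contact_force: [1.0, 1.3, -0.5]
width: 0.0878
grasp_force: 0.0
```

Request:
jog_arm --increments '[[[0,0,0,0,0,0,1],[0,0,0,0,0,0,1],[0,0,0,0,0,0,1]]]'

```text
clock: 2.78
ee_pos: [0.4674, 0.3461, 0.1205]
tcp_rot: [-2.486, 1.92, -0.0]
contact_force: [0.6, 0.3, 0.2]
width: 0.0876
grasp_force: 0.0
```

```bash
python3 - <<'E'
from h import *
s=read_state(); print(s["clock"],s["ee_pos"],s["joint_positions"].round(3))
c=camera_info("wrist"); im=get_image("wrist"); cv2.imwrite("pics/w1.png",im)
for l in ["pan_grip","pan_lip"]:
  for d in landmark_of("wrist",l):
    u=np.array(d["location"])-[c["cx"],c["cy"]]; r=np.linalg.norm(u); t=r/c["fx"]
    v=np.array([*(u/r*np.sin(t)),np.cos(t)]); Rc=cv2.Rodrigues(c["rvec"])[0]; o=-Rc.T@c["tvec"]; w=Rc.T@v
    z={"pan_grip":.045,"pan_lip":0}[l]; print(l,d["conf"],(o+w*(z-o[2])/w[2]).round(4),d["location"])
go([.468,.345,.027],tool_down(-1.315))
E
```

```text
2.7833 [0.46735902 0.34605391 0.12049769] [ 0.974  0.297 -0.34   0.    -0.934 -0.718]
pan_grip 0.94 [0.4693 0.3379 0.045 ] [260.2, 190.0]
pan_lip 0.7 [0.5161 0.1773 0.    ] [255.3, 6.3]
d [ 0.0027 -0.0007  0.0939] rv [-0.001  0.001  0.002] rows>= 2.3
```

View pics/w1.png

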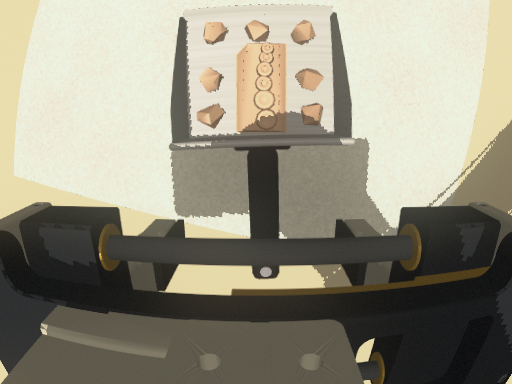

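The wrist picture shows the pan straight ahead, with its grip between the fingers at column ~263 and the lip at the top (row ~10). The yaw is right. Descend and close.

Request:
jog_arm --increments '[[[0.001,0,0.025,0,0,0,1],[0.003,0,0.05,0,0,0,1],[0.006,0,0.075,0,0,0,1],[0.006,0,0.094,0,0,0,1],[0.006,0,0.094,0,0,0,1],[0.006,0,0.094,0,0,0,0],[0.006,0,0.094,0,0,0,0],[0.006,0,0.094,0,0,0,0],[0.006,0,0.094,0,0,0,0],[0.006,0,0.094,0,0,0,0]]]'

```text
clock: 3.77
ee_pos: [0.4688, 0.3409, 0.0275]
tcp_rot: [-2.486, 1.918, 0.0]
contact_force: [-0.5, -0.1, -0.3]
width: 0.0598
grasp_force: 0.0
```

Request:
jog_arm --increments '[[[0,0,0,0,0,0,0],[0,0,0,0,0,0,0],[0,0,0,0,0,0,0]]]'

```text
clock: 4.02
ee_pos: [0.4686, 0.3403, 0.0266]
tcp_rot: [-2.487, 1.92, -0.0]
contact_force: [-0.5, 0.4, 0.4]
width: 0.0398
grasp_force: 0.0
```

Request:
jog_arm --increments '[[[0,0,0,0,0,0,0],[0,0,0,0,0,0,0],[0,0,0,0,0,0,0],[0,0,0,0,0,0,0],[0,0,0,0,0,0,0]]]'

```text
clock: 4.43
ee_pos: [0.4684, 0.3401, 0.0263]
tcp_rot: [2.487, -1.919, 0.0]
contact_force: [-1.4, 0.4, 0.7]
width: 0.0236
grasp_force: 30.0
```

```bash
python3 - <<'E'
from h import *
s=read_state();print(s["width"],s["grasp_force"])
R0=R.from_rotvec(s["tcp_rot"]); g=np.array([-.105,0,.045])  # grip point, pan frame
print("tool x yaw",np.arctan2(*R0.apply([1,0,0])[[1,0]]))
# pan pose from tool: pan x=tool x, pan z=-tool z ; grasp point = tcp-.019*toolz ~ pan z .045
P=R.from_matrix(np.diag([1,-1,-1.]))
def tcp_for(lip,yaw,th):
    Rt=tool_down(yaw)*R.from_rotvec([0,-th,0]); Rp=Rt*P
    gp=np.array(lip)+Rp.apply(np.array([-.105,0,.0455])-[.065,0,0]); return gp+Rt.apply([0,0,.019]),Rt
Rb=R.from_rotvec([0,0,-.045]); B=np.array([.557,-.053,0])
for nm,lb,th in [("lift",None,0),("over",[0,.045,.165],0),("t25",[0,.045,.15],.45),("tip",[0,.045,.135],.95)]:
    if lb is None: go(s["ee_pos"]+[0,0,.16],tool_down(-1.318)); continue
    p,Rt=tcp_for(B+Rb.apply(lb),-np.pi/2-.045,th); print(nm,p.round(4)); go(p,Rt)
E
```

```text
0.023592194720217403 29.950828850269318
tool x yaw -1.3147115270533043
d [ 0.    0.   -0.16] rv [ 0.    -0.     0.003] rows>= 3.8
over [0.5667 0.1618 0.1915]
d [ 0.1975 -0.0499 -0.1652] rv [ 0.    -0.     0.301] rows>= 6.3
t25 [0.5654 0.1334 0.2478]
d [ 0.2247 -0.0414 -0.2215] rv [ 0.068 -0.447  0.296] rows>= 7.6
tip [0.5625 0.0692 0.2887]
d [ 0.286  -0.0223 -0.2623] rv [ 0.143 -0.943  0.278] rows>= 9.3
```

Request:
jog_arm --increments '[[[0,0,-0.01,0,0,0,0],[0,0,-0.028,0,0,0,0],[0,0,-0.05,0,0,0,0],[0,0,-0.075,0,0,0,0],[0,0,-0.1,0,0,0,0],[0,0,-0.125,0,0,0,0],[0,0,-0.145,0,0,0,0],[0,0,-0.16,0,0,0,0],[0,0,-0.165,0,0,0,0],[0,0,-0.165,0,0,0,0]]]'

```text
clock: 5.27
ee_pos: [0.4687, 0.3407, 0.1927]
tcp_rot: [-2.485, 1.918, 0.001]
contact_force: [0.1, 0.1, -3.8]
width: 0.0241
grasp_force: 30.0
```

```bash
python3 - <<'E'
from h import *
get_image("scene");c=camera_info("scene")
s=read_state(); R0=R.from_rotvec(s["tcp_rot"]); T=R0*R.from_matrix(np.diag([1,-1,-1.]))
gp=s["ee_pos"]-R0.apply([0,0,.019])
for th in [0,.05,.1,.2]:
    lip=gp+T.apply(R.from_rotvec([0,th,0]).apply([.17,0,-.0455])); print(th,lip.round(3),cv2.projectPoints(lip[None],c["rvec"],c["tvec"],np.array([[c["fx"],0,c["cx"]],[0,c["fy"],c["cy"]],[0,0,1]]),None)[0].ravel().round(1))
print([(d["location"],d["conf"]) for d in landmark_of("scene","pan_lip")])
E
```

```text
0 [0.511 0.176 0.165] [355.4 173.9]
0.05 [0.511 0.178 0.156] [355.6 176. ]
0.1 [0.51  0.181 0.148] [356.  178.1]
0.2 [0.508 0.188 0.132] [357.2 182.1]
[([370.8, 200.3], 0.57)]
```

```bash
python3 - <<'E'
from h import *
im=get_image("scene")[100:300,200:466]; cv2.imwrite("pics/s2.png",cv2.resize(im,(798,600),interpolation=cv2.INTER_CUBIC))
E
```

```text
(no output)
```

View pics/s2.png

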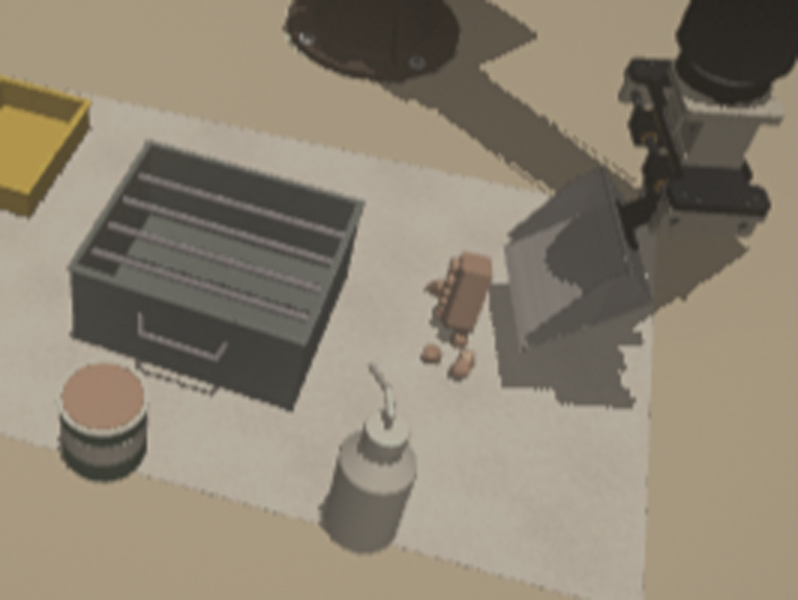

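The picture shows that the pan pitched nose-down in the grip: the pads slipped in rotation. Its contents now lie on the bench in front of it, the model at crop (470,290) and chips around it at (435,350), (463,360) and (440,290). Nothing is near the bystanders. To recover, I set the pan down flat further back, then carry the model to the grate and each chip to the bin by hand.

Request:
jog_arm --increments '[[[-0.03,0,0,0,0,0,0],[-0.06,0,0.01,0,0,0,0],[-0.07,0,0.04,0,0,0,0],[-0.07,0,0.07,0,0,0,0],[-0.07,0,0.095,0,0,0,0],[-0.07,0,0.115,0,0,0,0],[-0.07,0,0.13,0,0,0,0],[-0.07,0,0.145,0,0,0,0],[-0.07,0,0.157,0,0,0,0],[-0.07,0,0.164,0,0,0,0]]]'

```text
clock: 6.25
ee_pos: [0.4507, 0.409, 0.0263]
tcp_rot: [-2.487, 1.918, 0.0]
contact_force: [-11.5, 7.2, 20.8]
width: 0.0234
grasp_force: 30.0
```

Request:
jog_arm --increments '[[[0,0,0,0,0,0,0.35],[0,0,0,0,0,0,0.5],[0,0,0,0,0,0,0.5],[0,0,0,0,0,0,0.6],[0,0,-0.03,0,0,0,0.7],[0,0,-0.065,0,0,0,0.7],[0,0,-0.1,0,0,0,0.7],[-0.02,0,-0.14,0,0,0,0.8],[-0.03,0,-0.17,0,0,0,0.8],[-0.03,0,-0.17,0,0,0,0.8]]]'

```text
clock: 7.08
ee_pos: [0.4455, 0.4411, 0.2058]
tcp_rot: [-2.479, 1.91, -0.001]
contact_force: [0.9, 1.0, 0.8]
width: 0.0694
grasp_force: 0.0
```

```bash
python3 - <<'E'
from h import *
s=read_state(); print(s["clock"],s["ee_pos"])
for c in ["top","scene"]:
    im=get_image(c); cv2.imwrite(f"pics/{c}3.png",im)
    for l,z in [("chip1",.009),("model",.02),("pan_grip",.045),("pan_lip",0)]:
        for d in landmark_of(c,l): print(c,l,round(d["conf"],2),np.round(d["location"],1),at_z(c,d["location"],z).round(3))
a=cv2.imread("pics/top3.png")[170:290,50:210]
cv2.imwrite("pics/t3c.png",np.clip(cv2.resize(a,(800,600),interpolation=cv2.INTER_CUBIC)*1.7,0,255))
E
```

```text
7.0833 [0.44547363 0.44106251 0.20581086]
top chip1 0.56 [150.5 219.7] [0.524 0.204 0.009]
top chip1 0.48 [158.8 243. ] [0.455 0.176 0.009]
top chip1 0.44 [157.7 248.3] [0.439 0.178 0.009]
top chip1 0.43 [142.8 217.4] [0.531 0.228 0.009]
top chip1 0.41 [153.5 205.5] [0.567 0.197 0.009]
top chip1 0.39 [155.9 239.8] [0.464 0.185 0.009]
top chip1 0.39 [159.4 210.9] [0.551 0.179 0.009]
top model 0.56 [178.4 231.2] [0.49  0.117 0.02 ]
top pan_grip 0.8 [ 76.3 242.9] [0.451 0.406 0.045]
top pan_lip 0.76 [138.  233.2] [0.484 0.242 0.   ]
top pan_lip 0.39 [173.3 142.4] [0.767 0.148 0.   ]
scene chip1 0.54 [345.3 224.1] [0.573 0.188 0.009]
scene chip1 0.52 [389.1 216.6] [0.496 0.312 0.009]
scene chip1 0.51 [356.8 213.3] [0.518 0.215 0.009]
scene chip1 0.48 [341.  215.7] [0.544 0.17  0.009]
scene chip1 0.47 [343.8 195.8] [0.459 0.163 0.009]
scene chip1 0.46 [352.7 204.8] [0.487 0.197 0.009]
scene chip1 0.42 [358.8 216.8] [0.53  0.223 0.009]
scene chip1 0.38 [348.1 193.9] [0.446 0.175 0.009]
scene model 0.62 [325.8 197.7] [0.497 0.11  0.02 ]
scene pan_grip 0.94 [428.4 210. ] [0.461 0.416 0.045]
scene pan_lip 0.83 [368.  211.9] [ 0.492  0.248 -0.   ][ WARN:0@2.607] global loadsave.cpp:1063 imwrite_ Unsupported depth image for selected encoder is fallbacked to CV_8U.
```

View pics/t3c.png

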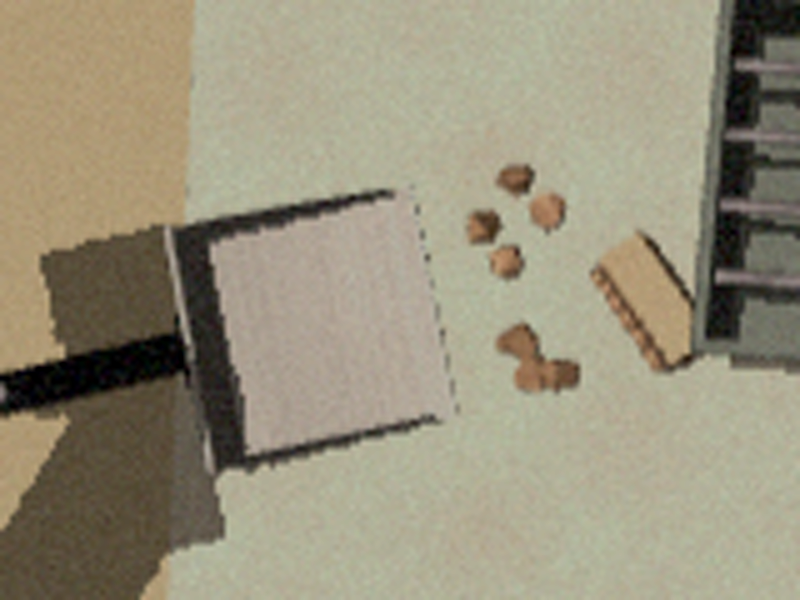

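The crop shows the pan flat and empty. Seven chips sit at crop (515,180), (547,210), (483,225), (506,262), (518,342), (530,375) and (563,375). The model lies on its side at (645,300), close against the bin, so the gripper body can't reach it there yet. I'll do the chips first, by hand, releasing each one over a gap. Then I rake the model clear of the bin.

```bash
cat >> h.py <<'E'
Rb=R.from_rotvec([0,0,-.045]); B=np.array([.557,-.053,0])
def tilt_info(): 
    s=read_state(); print(round(s["clock"],2),s["ee_pos"].round(4),round(s["width"],4))
E
python3 - <<'E'
from h import *
for n,p in dict(A=(515,180),B=(547,210),C=(483,225),D=(506,262),E=(518,342),F=(530,375),G=(563,375)).items():
    print(n,at_z("top",np.array(p)/5+[50,170],.012).round(4)[:2])
im=cv2.imread("pics/top3.png"); h=cv2.cvtColor(im,cv2.COLOR_BGR2HSV)
m=((h[...,1]>85)&(h[...,0]<20)).astype(np.uint8); m[:, :145]=0; m[:,200:]=0; m[:195]=0; m[260:]=0
n,_,st,ce=cv2.connectedComponentsWithStats(m)
for i in range(1,n):
    if st[i,4]>8: print(st[i].tolist(),((ce[i]-[50,170])*5).round(0),at_z("top",ce[i]+.5,.012).round(4)[:2])
print("model corners z=.042",[at_z("top",np.array(p)/5+[50,170],.042).round(3)[:2].tolist() for p in [(640,235),(690,300),(690,352),(660,368),(597,270)]])
print("gaps at bin y 70:",[(B+Rb.apply([x,.07,0])).round(4)[:2].tolist() for x in (-80,-40,0,40,80) for x in [x/1000]])
go(list(at_z("top",np.array((515,180))/5+[50,170],.012)[:2])+[.05],tool_down(-.045))
E
```

```text
A [0.5653 0.1979]
B [0.5474 0.1778]
C [0.5378 0.2157]
D [0.5158 0.2008]
E [0.4683 0.1912]
F [0.4489 0.1831]
G [0.4491 0.1635]
[150, 203, 6, 6, 27] [514. 177.] [0.5655 0.1973]
[156, 209, 7, 7, 34] [545. 208.] [0.5473 0.1772]
[145, 212, 5, 6, 23] [484. 224.] [0.5369 0.2136]
[168, 217, 21, 27, 235] [640. 297.] [0.4944 0.118 ]
[148, 219, 6, 6, 29] [504. 259.] [0.5158 0.2007]
[149, 235, 17, 13, 106] [533. 360.] [0.4562 0.18  ]
model corners z=.042 [[0.53, 0.116], [0.493, 0.085], [0.463, 0.084], [0.453, 0.101], [0.51, 0.14]]
gaps at bin y 70: [[0.4802, 0.0205], [0.5202, 0.0187], [0.5601, 0.0169], [0.6001, 0.0151], [0.6401, 0.0133]]
d [ 0.2616 -0.058   0.1468] rv [ 1.00e-03 -0.00e+00 -1.27e+00] rows>= 10.2
```

Request:
jog_arm --increments '[[[0.026,-0.006,0.01,0,0,-0.12,0.5],[0.053,-0.012,0.03,0,0,-0.24,0.5],[0.08,-0.018,0.045,0,0,-0.36,0.5],[0.107,-0.024,0.06,0,0,-0.48,0.5],[0.134,-0.03,0.075,0,0,-0.6,0.5],[0.16,-0.036,0.09,0,0,-0.72,0.5],[0.187,-0.042,0.105,0,0,-0.84,0.5],[0.214,-0.048,0.12,0,0,-0.96,0.5],[0.24,-0.054,0.135,0,0,-1.08,0.5],[0.2626,-0.061,0.1468,0,0,-1.2,0.5]]]'

```text
clock: 8.42
ee_pos: [0.5686, 0.1964, 0.0491]
tcp_rot: [3.136, -0.172, -0.002]
contact_force: [-0.2, 1.4, 0.5]
width: 0.0438
grasp_force: 0.0
```

```bash
python3 - <<'E'
from h import *
tilt_info(); go([.5685,.1975,.003],tool_down(-.045))
E
```

```text
8.42 [0.5686 0.1964 0.0491] 0.0438
d [-0.0001 -0.0011  0.0461] rv [ 0.001  0.001 -0.064] rows>= 1.1
```

Request:
jog_arm --increments '[[[0,-0.001,0.02,0,0,-0.064,0.5],[0,-0.001,0.046,0,0,-0.064,0.5],[0,-0.001,0.046,0,0,-0.064,0],[0,-0.001,0.046,0,0,-0.064,0],[0,-0.001,0.046,0,0,-0.064,0],[0,-0.001,0.046,0,0,-0.064,0],[0,-0.001,0.046,0,0,-0.064,0],[0,-0.001,0.046,0,0,-0.064,0],[0,-0.001,0.04,0,0,-0.064,0],[0,-0.001,0.005,0,0,-0.064,0]]]'

```text
clock: 9.25
ee_pos: [0.5653, 0.1975, 0.0413]
tcp_rot: [3.136, -0.081, -0.013]
contact_force: [0.0, 0.4, -1.4]
width: 0.0182
grasp_force: 30.0
```

```bash
python3 - <<'E'
from h import *
tilt_info(); print(read_state()["grasp_force"])
for p in [[.5685,.1975,.145],[.6001,.0151,.145],[.6001,.0151,.09]]: go(p,tool_down(-.045))
E
```

```text
9.25 [0.5653 0.1975 0.0413] 0.0182
29.999439418315887
d [ 0.0024  0.0003 -0.1038] rv [ 0.005  0.008 -0.007] rows>= 2.5
d [ 0.0434  0.1808 -0.1031] rv [ 0.005  0.008 -0.007] rows>= 5.1
d [ 0.0438  0.1806 -0.0481] rv [ 0.005  0.008 -0.007] rows>= 4.6
```

Request:
jog_arm --increments '[[[0,0.0,-0.04,0,0,0,0],[0.006,0.015,-0.075,0,0,0,0],[0.014,0.05,-0.094,0,0,0,0],[0.022,0.09,-0.096,0,0,0,0],[0.032,0.13,-0.096,0,0,0,0],[0.04,0.165,-0.096,0,0,0,0],[0.04,0.181,-0.09,0,0,0,0],[0.04,0.181,-0.07,0,0,0,0],[0.04,0.181,-0.055,0,0,0,0],[0.04,0.181,-0.05,0,0,0,0]]]'

```text
clock: 10.08
ee_pos: [0.5981, 0.0157, 0.094]
tcp_rot: [3.14, -0.082, -0.004]
contact_force: [-0.1, 0.1, -0.3]
width: 0.018
grasp_force: 30.0
```

Request:
jog_arm --increments '[[[0,0,0,0,0,0,0.5],[0,0,0,0,0,0,0.5],[0,0,0,0,0,0,0.5],[0,0,0,0,0,0,0.5],[0,0,0,0,0,0,0.5]]]'

```text
clock: 10.5
ee_pos: [0.6, 0.0171, 0.0964]
tcp_rot: [-3.14, 0.079, -0.002]
contact_force: [-0.2, -0.2, -0.2]
width: 0.0426
grasp_force: 0.0
```

```bash
python3 - <<'E'
from h import *
tilt_info(); 
for p in [[.6,.0151,.145],[.472,.1915,.08],[.472,.1915,.003]]: go(p,tool_down(-.045))
a=get_image("top")[170:260,120:240]
cv2.imwrite("pics/t4c.png",np.clip(cv2.resize(a,(800,600),interpolation=cv2.INTER_CUBIC).astype(float)*1.7,0,255).astype(np.uint8))
E
```

```text
10.5 [0.6    0.0171 0.0964] 0.0426
d [ 0.0001  0.0019 -0.0486] rv [-0.    -0.001 -0.005] rows>= 1.2
d [-0.1366 -0.1678  0.0163] rv [-0.    -0.001 -0.005] rows>= 5.2
d [-0.1367 -0.1678  0.0933] rv [-0.    -0.001 -0.005] rows>= 5.7
```

View pics/t4c.png

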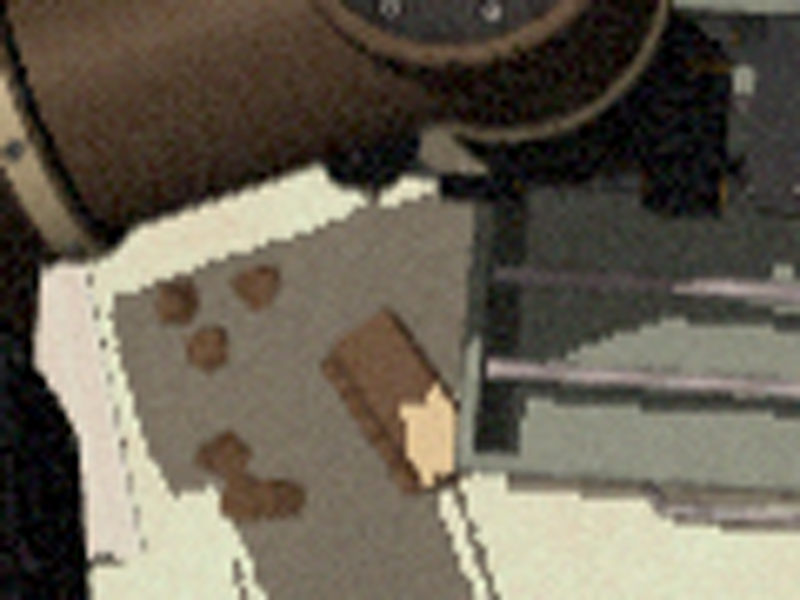

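The crop shows chip A gone from the bench (dropped in the gap). The other six are at (177,298), (258,285), (207,348), (223,453), (240,495) and (282,497), essentially unmoved. Next is E.

Request:
jog_arm --increments '[[[0,0,-0.041,0,0,0,0.5],[-0.01,-0.025,-0.049,0,0,0,0.5],[-0.04,-0.055,-0.049,0,0,0,0.5],[-0.07,-0.08,-0.04,0,0,0,0.5],[-0.1,-0.115,-0.015,0,0,0,0.5],[-0.125,-0.145,0.015,0,0,0,0.5],[-0.1367,-0.166,0.045,0,0,0,0.5],[-0.1367,-0.166,0.07,0,0,0,0.5],[-0.1367,-0.166,0.093,0,0,0,0.5],[-0.1367,-0.166,0.093,0,0,0,0.5]]]'

```text
clock: 11.38
ee_pos: [0.4711, 0.1906, 0.0014]
tcp_rot: [3.14, -0.074, -0.0]
contact_force: [0.0, 0.2, 0.3]
width: 0.0441
grasp_force: 0.0
```

Request:
jog_arm --increments '[[[0,0,0,0,0,0,0],[0,0,0,0,0,0,0],[0,0,0,0,0,0,0],[0,0,0,0,0,0,0],[0,0,0,0,0,0,0],[0,0,-0.005,0,0,0,0],[0,0,-0.04,0,0,0,0]]]'

```text
clock: 11.97
ee_pos: [0.4686, 0.1868, 0.0388]
tcp_rot: [3.135, -0.082, -0.011]
contact_force: [-0.6, 1.0, 0.1]
width: 0.0192
grasp_force: 30.0
```

```bash
python3 - <<'E'
from h import *
tilt_info(); print(read_state()["grasp_force"])
for p in [[.5202,.0187,.145]]: go(p,tool_down(-.045))
E
```

```text
11.97 [0.4686 0.1868 0.0388] 0.0192
30.00005006790161
d [ 0.0596  0.1658 -0.1057] rv [ 0.006  0.007 -0.007] rows>= 4.9
```

Request:
jog_arm --increments '[[[0,0.0,-0.04,0,0,0,0],[0.006,0.015,-0.075,0,0,0,0],[0.02,0.045,-0.096,0,0,0,0],[0.035,0.085,-0.098,0,0,0,0],[0.05,0.125,-0.098,0,0,0,0],[0.057,0.16,-0.098,0,0,0,0],[0.057,0.17,-0.09,0,0,0,0],[0.057,0.17,-0.07,0,0,0,0],[0.057,0.17,-0.053,0,0,0,0],[0.057,0.17,-0.05,0,0,0,0]]]'

```text
clock: 12.8
ee_pos: [0.5179, 0.0155, 0.0904]
tcp_rot: [3.14, -0.083, -0.006]
contact_force: [-0.4, 0.1, -0.9]
width: 0.0194
grasp_force: 30.0
```

Request:
jog_arm --increments '[[[0,0,0,0,0,0,0.5],[0,0,0,0,0,0,0.5],[0,0,0,0,0,0,0.5],[0,0,0,0,0,0,0.5],[0,0,-0.015,0,0,0,0.5],[0,0,-0.05,0,0,0,0.5]]]'

```text
clock: 13.3
ee_pos: [0.5172, 0.0163, 0.14]
tcp_rot: [3.139, -0.08, -0.011]
contact_force: [1.4, -1.1, 0.2]
width: 0.0436
grasp_force: 0.0
```

```bash
python3 - <<'E'
from h import *
tilt_info()
get_image("top")
for p in [(258,285),(240,495),(282,497)]: print(at_z("top",np.array(p)*.15+[120,170],.012).round(4))
for p in [[.448,.1615,.08],[.448,.1615,.003],[.546,.1765,.003]]: go(p,tool_down(-.045-np.pi/2))
E
```

```text
13.3 [0.5172 0.0163 0.14  ] 0.0436
[0.5451 0.1798 0.012 ]
[0.4511 0.1832 0.012 ]
[0.4504 0.1645 0.012 ]
d [-0.0816 -0.1405  0.069 ] rv [-0.005 -0.004  1.567] rows>= 12.5
d [-0.082  -0.1405  0.146 ] rv [-0.005 -0.004  1.567] rows>= 12.5
d [ 0.0151 -0.1603  0.1466] rv [-0.005 -0.004  1.567] rows>= 12.5
```

Request:
jog_arm --increments '[[[-0.008,-0.014,0,0,0,0.12,0.5],[-0.016,-0.03,0,0,0,0.24,0.5],[-0.024,-0.05,0,0,0,0.36,0.5],[-0.035,-0.07,0,0,0,0.48,0.5],[-0.045,-0.09,0.005,0,0,0.6,0.5],[-0.055,-0.11,0.01,0,0,0.72,0.5],[-0.065,-0.13,0.02,0,0,0.84,0.5],[-0.075,-0.14,0.03,0,0,0.96,0.5],[-0.08,-0.14,0.04,0,0,1.08,0.5],[-0.08,-0.14,0.05,0,0,1.2,0.5]]]'

```text
clock: 14.18
ee_pos: [0.4464, 0.1618, 0.093]
tcp_rot: [-2.542, 1.843, -0.0]
contact_force: [-0.7, 0.6, 0.1]
width: 0.044
grasp_force: 0.0
```

```bash
python3 - <<'E'
from h import *
tilt_info()
for p in [[.4495,.1615,.003]]: go(p,tool_down(-.045-np.pi/2))
E
```

```text
14.18 [0.4464 0.1618 0.093 ] 0.044
d [ 0.0014 -0.0027  0.09  ] rv [-0.002  0.001  0.361] rows>= 2.9
```

Request:
jog_arm --increments '[[[0.001,-0.003,0.02,0,0,0.12,0.5],[0.001,-0.003,0.04,0,0,0.24,0.5],[0.001,-0.003,0.06,0,0,0.361,0.5],[0.001,-0.003,0.089,0,0,0.361,0.5],[0.001,-0.003,0.089,0,0,0.361,0.2],[0.001,-0.003,0.089,0,0,0.361,0],[0.001,-0.003,0.089,0,0,0.361,0],[0.001,-0.003,0.089,0,0,0.361,0],[0.001,-0.003,0.089,0,0,0.361,0],[0.001,-0.003,0.089,0,0,0.361,0]]]'

```text
clock: 15.02
ee_pos: [0.4505, 0.1609, 0.0044]
tcp_rot: [-2.175, 2.265, -0.0]
contact_force: [-1.7, 0.3, 3.2]
width: 0.0166
grasp_force: 30.1
```

Request:
jog_arm --increments '[[[0,0,0,0,0,0,0],[0,0,-0.015,0,0,0,0],[0,0,-0.05,0,0,0,0],[0,0,-0.09,0,0,0,0]]]'

```text
clock: 15.35
ee_pos: [0.4486, 0.1593, 0.0931]
tcp_rot: [2.172, -2.263, -0.001]
contact_force: [1.3, 0.7, -0.3]
width: 0.0161
grasp_force: 30.0
```

```bash
python3 - <<'E'
from h import *
tilt_info(); print(read_state()["grasp_force"])
for p in [[.4802,.015,.145],[.4802,.015,.108]]: go(p,tool_down(-.045-np.pi/2))
E
```

```text
15.35 [0.4486 0.1593 0.0931] 0.0161
30.03702664602315
d [ 0.143  -0.0373 -0.0516] rv [ 0.004 -0.003  0.004] rows>= 3.8
d [ 0.1429 -0.0375 -0.0146] rv [ 0.004 -0.003  0.004] rows>= 3.6
```

Request:
jog_arm --increments '[[[0.005,-0.005,-0.035,0,0,0,0],[0.03,-0.02,-0.046,0,0,0,0],[0.06,-0.04,-0.046,0,0,0,0],[0.095,-0.06,-0.046,0,0,0,0],[0.125,-0.077,-0.046,0,0,0,0],[0.137,-0.077,-0.044,0,0,0,0],[0.137,-0.077,-0.025,0,0,0,0],[0.137,-0.077,-0.016,0,0,0,0],[0.137,-0.077,-0.014,0,0,0,0],[0.137,-0.077,-0.014,0,0,0,0]]]'

```text
clock: 16.18
ee_pos: [0.5207, 0.0206, 0.1069]
tcp_rot: [2.175, -2.265, -0.001]
contact_force: [-0.6, 0.3, 0.1]
width: 0.0164
grasp_force: 30.0
```

Request:
jog_arm --increments '[[[0,0,0,0,0,0,0.5],[0,0,0,0,0,0,0.5],[0,0,0,0,0,0,0.5],[0,0,0,0,0,0,0.5],[0,0,-0.005,0,0,0,0.5],[0,0,-0.035,0,0,0,0.5]]]'

```text
clock: 16.68
ee_pos: [0.5185, 0.0199, 0.1392]
tcp_rot: [2.17, -2.262, -0.006]
contact_force: [0.2, 0.7, -0.1]
width: 0.043
grasp_force: 0.0
```

```bash
python3 - <<'E'
from h import *
tilt_info()
for p in [[.545,.176,.003],[.4505,.1815,.003]]: go(p,tool_down(-.045-np.pi/2))
E
```

```text
16.68 [0.5185 0.0199 0.1392] 0.043
d [-0.1573 -0.021   0.1357] rv [ 0.008 -0.002  0.003] rows>= 5.0
d [-0.1589  0.0736  0.1364] rv [ 0.008 -0.002  0.003] rows>= 5.3
```

Request:
jog_arm --increments '[[[-0.03,-0.005,0,0,0,0,0.5],[-0.065,-0.01,0,0,0,0,0.5],[-0.1,-0.015,0.015,0,0,0,0.5],[-0.13,-0.02,0.045,0,0,0,0.5],[-0.157,-0.02,0.075,0,0,0,0.5],[-0.157,-0.02,0.105,0,0,0,0.5],[-0.157,-0.02,0.13,0,0,0,0.5],[-0.157,-0.02,0.139,0,0,0,0.4],[-0.157,-0.02,0.139,0,0,0,0],[-0.157,-0.02,0.139,0,0,0,0]]]'

```text
clock: 17.52
ee_pos: [0.5482, 0.1766, 0.004]
tcp_rot: [2.176, -2.266, 0.0]
contact_force: [0.6, -0.5, 0.8]
width: 0.0292
grasp_force: 0.0
```

Request:
jog_arm --increments '[[[0,0,0,0,0,0,0],[0,0,0,0,0,0,0],[0,0,0,0,0,0,0],[0,0,0,0,0,0,0],[0,0,-0.005,0,0,0,0],[0,0,-0.035,0,0,0,0],[0.005,-0.005,-0.07,0,0,0,0],[0.015,-0.01,-0.105,0,0,0,0],[0.03,-0.015,-0.135,0,0,0,0]]]'

```text
clock: 18.27
ee_pos: [0.562, 0.1464, 0.1414]
tcp_rot: [-2.176, 2.264, -0.001]
contact_force: [1.4, 0.6, 0.5]
width: 0.0181
grasp_force: 30.0
```

```bash
python3 - <<'E'
from h import *
tilt_info(); print(read_state()["grasp_force"])
for p in [[.5601,.0169,.108]]: go(p,tool_down(-.045-np.pi/2))
E
```

```text
18.27 [0.562  0.1464 0.1414] 0.0181
30.00060533580836
d [ 0.1294 -0.0032  0.0333] rv [-0.001  0.001  0.005] rows>= 3.2
```

Request:
jog_arm --increments '[[[0.035,-0.001,0,0,0,0,0],[0.07,-0.003,0,0,0,0,0],[0.1,-0.003,0,0,0,0,0],[0.127,-0.003,0.01,0,0,0,0],[0.129,-0.003,0.025,0,0,0,0],[0.129,-0.003,0.032,0,0,0,0],[0.129,-0.003,0.033,0,0,0,0],[0.129,-0.003,0.033,0,0,0,0.5],[0.129,-0.003,0.033,0,0,0,0.5],[0.129,-0.003,0.033,0,0,0,0.5]]]'

```text
clock: 19.1
ee_pos: [0.5599, 0.0178, 0.1063]
tcp_rot: [-2.176, 2.264, -0.001]
contact_force: [-0.1, -0.8, 0.5]
width: 0.0327
grasp_force: 0.0
```

Request:
jog_arm --increments '[[[0,0,0,0,0,0,0.5],[0,0,-0.02,0,0,0,0.5],[-0.005,0.01,-0.035,0,0,0,0.5],[-0.035,0.035,-0.035,0,0,0,0.5],[-0.065,0.06,-0.035,0,0,0,0.5]]]'

```text
clock: 19.52
ee_pos: [0.5025, 0.0849, 0.1416]
tcp_rot: [-2.171, 2.268, -0.001]
contact_force: [0.9, 0.8, -0.1]
width: 0.0438
grasp_force: 0.0
```

```bash
python3 - <<'E'
from h import *
tilt_info()
for p in [[.4495,.182,.003]]: go(p,tool_down(-.045-np.pi/2))
a=get_image("top")[170:260,120:240]
cv2.imwrite("pics/t5c.png",np.clip(cv2.resize(a,(800,600),interpolation=cv2.INTER_CUBIC).astype(float)*1.7,0,255).astype(np.uint8))
E
```

```text
19.52 [0.5025 0.0849 0.1416] 0.0438
d [-0.0945  0.0574  0.1386] rv [-0.002  0.001  0.002] rows>= 4.3
```

View pics/t5c.png

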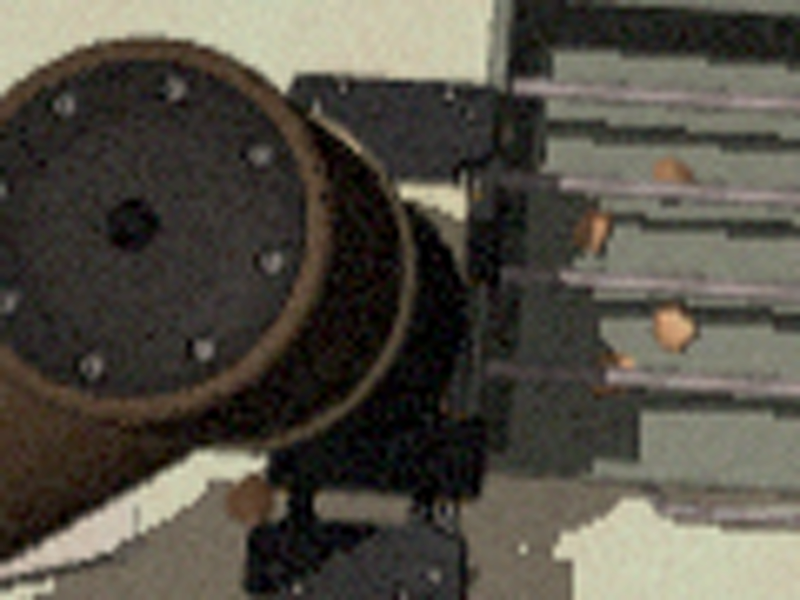

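The crop shows four chips in the bin below the bars, at (672,172), (593,230), (675,325) and (617,370), and chip F on the bench at (250,500). Continuing with F.

Request:
jog_arm --increments '[[[-0.03,0.02,0.005,0,0,0,0.5],[-0.06,0.04,0.03,0,0,0,0.5],[-0.085,0.055,0.06,0,0,0,0.5],[-0.092,0.058,0.09,0,0,0,0.5],[-0.092,0.058,0.12,0,0,0,0.5],[-0.092,0.058,0.139,0,0,0,0.5],[-0.092,0.058,0.139,0,0,0,0],[-0.092,0.058,0.139,0,0,0,0],[-0.092,0.058,0.139,0,0,0,0],[-0.092,0.058,0.139,0,0,0,0]]]'

```text
clock: 20.4
ee_pos: [0.448, 0.1791, 0.0018]
tcp_rot: [-2.176, 2.265, -0.0]
contact_force: [0.0, 0.5, 0.6]
width: 0.0226
grasp_force: 0.8
```

Request:
jog_arm --increments '[[[0,0,0,0,0,0,0],[0,0,0,0,0,0,0],[0,0,0,0,0,0,0],[0,0,-0.005,0,0,0,0],[0,0,-0.035,0,0,0,0],[0.005,-0.01,-0.07,0,0,0,0],[0.02,-0.03,-0.105,0,0,0,0],[0.045,-0.05,-0.135,0,0,0,0],[0.08,-0.065,-0.14,0,0,0,0]]]'

```text
clock: 21.15
ee_pos: [0.5134, 0.0976, 0.1474]
tcp_rot: [-2.174, 2.257, -0.005]
contact_force: [2.0, 0.3, -0.6]
width: 0.0201
grasp_force: 30.0
```

```bash
python3 - <<'E'
from h import *
tilt_info(); print(read_state()["grasp_force"])
for p in [[.5202,-.02,.108]]: go(p,tool_down(-.045-np.pi/2))
E
```

```text
21.15 [0.5134 0.0976 0.1474] 0.0201
30.00195581233129
d [ 0.1174 -0.0109  0.0391] rv [-0.008  0.004  0.008] rows>= 3.0
```

Request:
jog_arm --increments '[[[0.035,-0.005,0,0,0,0,0],[0.07,-0.01,0,0,0,0,0],[0.1,-0.015,0.005,0,0,0,0],[0.115,-0.015,0.02,0,0,0,0],[0.115,-0.015,0.033,0,0,0,0],[0.115,-0.015,0.035,0,0,0,0],[0.115,-0.015,0.035,0,0,0,0],[0.115,-0.015,0.035,0,0,0,0.5],[0.115,-0.015,0.035,0,0,0,0.5],[0.115,-0.015,0.035,0,0,0,0.5]]]'

```text
clock: 21.98
ee_pos: [0.5203, -0.0188, 0.1074]
tcp_rot: [-2.176, 2.264, -0.001]
contact_force: [0.4, -0.4, 0.5]
width: 0.0345
grasp_force: 0.0
```

Request:
jog_arm --increments '[[[0,0,0,0,0,0,0.5],[0,0,-0.02,0,0,0,0.5],[-0.005,0,-0.035,0,0,0,0.5],[-0.04,-0.005,-0.035,0,0,0,0.5],[-0.08,-0.01,-0.035,0,0,0,0.5]]]'

```text
clock: 22.4
ee_pos: [0.5336, 0.0602, 0.1433]
tcp_rot: [-2.171, 2.268, -0.002]
contact_force: [1.5, 0.3, -0.4]
width: 0.0438
grasp_force: 0.0
```

```bash
python3 - <<'E'
from h import *
tilt_info()
for p in [[.537,.2155,.003],[.5165,.2005,.003]]: go(p,tool_down(-.045-np.pi/2))
E
```

```text
22.4 [0.5336 0.0602 0.1433] 0.0438
d [-0.1552  0.0038  0.1404] rv [-0.003  0.001  0.001] rows>= 5.0
d [-0.1393  0.0236  0.1404] rv [-0.003  0.001  0.001] rows>= 4.8
```

Request:
jog_arm --increments '[[[-0.035,0,0,0,0,0,0.45],[-0.07,0.002,0.01,0,0,0,0.45],[-0.105,0.004,0.035,0,0,0,0.45],[-0.135,0.004,0.065,0,0,0,0.45],[-0.158,0.004,0.095,0,0,0,0.45],[-0.158,0.004,0.12,0,0,0,0.45],[-0.158,0.004,0.139,0,0,0,0.45],[-0.158,0.004,0.139,0,0,0,0],[-0.158,0.004,0.139,0,0,0,0],[-0.158,0.004,0.139,0,0,0,0]]]'

```text
clock: 23.23
ee_pos: [0.5356, 0.2186, 0.0027]
tcp_rot: [-2.176, 2.266, -0.0]
contact_force: [-1.1, 0.8, 0.5]
width: 0.0245
grasp_force: 0.0
```

Request:
jog_arm --increments '[[[0,0,0,0,0,0,0],[0,0,0,0,0,0,0],[0,0,0,0,0,0,0],[0,0,-0.005,0,0,0,0],[0,0,-0.035,0,0,0,0],[0.005,-0.01,-0.07,0,0,0,0],[0.03,-0.015,-0.105,0,0,0,0],[0.06,-0.02,-0.135,0,0,0,0],[0.095,-0.025,-0.14,0,0,0,0]]]'

```text
clock: 23.98
ee_pos: [0.5595, 0.1231, 0.1486]
tcp_rot: [-2.173, 2.258, -0.005]
contact_force: [1.8, -0.2, 0.5]
width: 0.0177
grasp_force: 30.0
```

```bash
python3 - <<'E'
from h import *
tilt_info(); print(read_state()["grasp_force"])
for p in [[.5615,-.02,.108]]: go(p,tool_down(-.045-np.pi/2))
E
```

```text
23.98 [0.5595 0.1231 0.1486] 0.0177
30.001306952617597
d [ 0.1431 -0.0071  0.0402] rv [-0.008  0.004  0.007] rows>= 3.6
```

Request:
jog_arm --increments '[[[0.035,-0.004,0,0,0,0,0],[0.07,-0.008,0,0,0,0,0],[0.105,-0.012,0.002,0,0,0,0],[0.135,-0.012,0.012,0,0,0,0],[0.142,-0.012,0.028,0,0,0,0],[0.142,-0.012,0.035,0,0,0,0],[0.142,-0.012,0.035,0,0,0,0],[0.142,-0.012,0.035,0,0,0,0.5],[0.142,-0.012,0.035,0,0,0,0.5],[0.142,-0.012,0.035,0,0,0,0.5]]]'

```text
clock: 24.82
ee_pos: [0.5635, -0.0192, 0.1085]
tcp_rot: [-2.176, 2.264, -0.001]
contact_force: [0.9, 0.1, 0.3]
width: 0.0324
grasp_force: 0.0
```

Request:
jog_arm --increments '[[[0,0,0,0,0,0,0.5],[0,0,-0.02,0,0,0,0.5],[-0.005,0,-0.035,0,0,0,0.5],[-0.04,0.01,-0.035,0,0,0,0.5],[-0.08,0.02,-0.035,0,0,0,0.5],[-0.115,0.03,-0.03,0,0,0,0.5],[-0.15,0.04,-0.005,0,0,0,0.5],[-0.18,0.05,0.02,0,0,0,0.5],[-0.21,0.055,0.045,0,0,0,0.5],[-0.218,0.055,0.075,0,0,0,0.5]]]'

```text
clock: 25.65
ee_pos: [0.5173, 0.2049, 0.0333]
tcp_rot: [-2.177, 2.259, -0.001]
contact_force: [0.3, -0.3, -0.3]
width: 0.0438
grasp_force: 0.0
```

Request:
jog_arm --increments '[[[0,0,0.03,0,0,0,0.5],[0,0,0.03,0,0,0,0.5],[0,0,0.03,0,0,0,0],[0,0,0.03,0,0,0,0],[0,0,0.03,0,0,0,0],[0,0,0.03,0,0,0,0],[0,0,0.03,0,0,0,0],[0,0,0.03,0,0,0,0],[0,0,0.02,0,0,0,0],[0,0,-0.015,0,0,0,0]]]'

```text
clock: 26.48
ee_pos: [0.5139, 0.1977, 0.0442]
tcp_rot: [2.168, -2.262, -0.002]
contact_force: [1.2, 0.6, -0.5]
width: 0.018
grasp_force: 29.8
```

```bash
python3 - <<'E'
from h import *
tilt_info(); print(read_state()["grasp_force"])
for p in [[.5615,-.02,.108]]: go(p,tool_down(-.045-np.pi/2))
E
```

```text
26.48 [0.5139 0.1977 0.0442] 0.018
29.78064242284745
d [ 0.2158 -0.0563 -0.063 ] rv [ 0.007 -0.005  0.003] rows>= 5.6
```

Request:
jog_arm --increments '[[[0,0,-0.04,0,0,0,0],[0.01,-0.005,-0.075,0,0,0,0],[0.045,-0.015,-0.097,0,0,0,0],[0.085,-0.025,-0.097,0,0,0,0],[0.12,-0.035,-0.097,0,0,0,0],[0.155,-0.045,-0.097,0,0,0,0],[0.19,-0.05,-0.097,0,0,0,0],[0.22,-0.055,-0.085,0,0,0,0],[0.23,-0.055,-0.065,0,0,0,0],[0.23,-0.055,-0.06,0,0,0,0]]]'

```text
clock: 27.32
ee_pos: [0.5605, -0.035, 0.1059]
tcp_rot: [2.169, -2.269, -0.003]
contact_force: [-0.7, -0.4, -0.4]
width: 0.0182
grasp_force: 29.8
```

Request:
jog_arm --increments '[[[0,0,0,0,0,0,0],[0,0,0,0,0,0,0.5],[0,0,0,0,0,0,0.5],[0,0,0,0,0,0,0.5],[0,0,0,0,0,0,0.5],[0,0,-0.02,0,0,0,0],[0,0,-0.05,0,0,0,0],[-0.03,0,-0.09,0,0,0,0],[-0.07,0,-0.1,0,0,0,0],[-0.11,0,-0.1,0,0,0,0]]]'

```text
clock: 28.15
ee_pos: [0.5686, 0.0747, 0.2124]
tcp_rot: [-2.169, 2.263, -0.005]
contact_force: [2.5, -0.7, -0.0]
width: 0.0161
grasp_force: 0.0
```

```bash
python3 - <<'E'
from h import *
tilt_info()
c=camera_info("wrist"); im=get_image("wrist"); cv2.imwrite("pics/w6.png",im)
E
```

```text
28.15 [0.5686 0.0747 0.2124] 0.0161
```

View pics/w6.png

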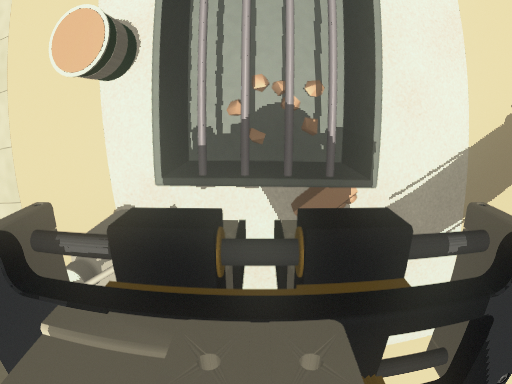

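The wrist view shows all seven chips inside the bin under the bars: (262,80), (235,106), (279,88), (314,88), (290,100), (310,125) and (257,135). The model lies at (325,195), beside the bin. Next I rake it away with the shut fingers leaned back.

```bash
python3 - <<'E'
from h import *
tilt_info()
Rt=tool_down(-.045-np.pi/2)*R.from_rotvec([0,.35,0])
for p in [[.541,.088,.125],[.541,.087,.02],[.541,.175,.02]]: go(p,Rt)
E
```

```text
28.2 [0.5688 0.0811 0.2109] 0.0119
d [-0.0055  0.0286  0.0857] rv [-0.008  0.354  0.005] rows>= 2.8
d [-0.0041  0.0293  0.1907] rv [-0.008  0.354  0.005] rows>= 4.6
d [-0.092   0.0327  0.191 ] rv [-0.008  0.354  0.005] rows>= 5.1
```

Request:
jog_arm --increments '[[[-0.005,0.01,0.0,0,0.12,0,0],[-0.005,0.02,0.02,0,0.24,0,0],[-0.005,0.029,0.05,0,0.352,0,0],[-0.005,0.029,0.085,0,0.352,0,0],[-0.005,0.029,0.085,0,0.352,0,0],[-0.005,0.029,0.11,0,0.352,0,0],[-0.005,0.029,0.135,0,0.352,0,0],[-0.005,0.029,0.16,0,0.352,0,0],[-0.005,0.029,0.18,0,0.352,0,0],[-0.005,0.029,0.19,0,0.352,0,0]]]'

```text
clock: 29.03
ee_pos: [0.5393, 0.0804, 0.0174]
tcp_rot: [1.987, -2.069, 0.353]
contact_force: [0.3, 3.3, 1.3]
width: 0.0003
grasp_force: 0.1
```

```bash
python3 - <<'E'
from h import *
tilt_info(); print(read_state()["contact_force"])
Rt=tool_down(-.045-np.pi/2)*R.from_rotvec([0,.35,0])
for p in [[.535,.175,.02],[.535,.175,.13]]: go(p,Rt)
go([.535,.175,.15],tool_down(-.045-np.pi/2))
E
```

```text
29.03 [0.5393 0.0804 0.0174] 0.0003
[0.34159789 3.31762837 1.34181147]
d [-0.0877  0.0081 -0.0348] rv [-0.003 -0.     0.004] rows>= 2.3
d [-0.05    0.0079 -0.1381] rv [-0.003 -0.     0.004] rows>= 3.5
d [-0.0431  0.0079 -0.1569] rv [-0.002 -0.35   0.005] rows>= 3.9
```

Request:
jog_arm --increments '[[[-0.01,0,-0.004,0,0,0,0],[-0.02,0,-0.008,0,0,0,0],[-0.03,0,-0.012,0,0,0,0],[-0.04,0,-0.015,0,0,0,0],[-0.05,0,-0.019,0,0,0,0],[-0.06,0,-0.023,0,0,0,0],[-0.07,0,-0.027,0,0,0,0],[-0.08,0,-0.03,0,0,0,0],[-0.09,0,-0.034,0,0,0,0],[-0.09,0,-0.034,0,0,0,0]]]'

```text
clock: 29.87
ee_pos: [0.5425, 0.1782, 0.0182]
tcp_rot: [1.988, -2.067, 0.354]
contact_force: [0.2, 0.5, 0.6]
width: 0.0006
grasp_force: 0.0
```

Request:
jog_arm --increments '[[[0.01,0,-0.035,0,0,0,0.3],[0.02,0,-0.075,0,-0.05,0,0.6],[0.04,-0.01,-0.11,0,-0.17,0,1],[0.05,-0.04,-0.15,0,-0.29,0,1],[0.06,-0.07,-0.19,0,-0.35,0,1],[0.065,-0.08,-0.21,0,-0.35,0,1]]]'

```text
clock: 30.37
ee_pos: [0.6231, 0.182, 0.2417]
tcp_rot: [-2.169, 2.265, 0.002]
contact_force: [0.9, 1.2, -0.2]
width: 0.0347
grasp_force: 0.0
```

```bash
python3 - <<'E'
from h import *
tilt_info()
for cam in ["top","scene"]:
    im=get_image(cam); cv2.imwrite(f"pics/{cam}7.png",im)
    for s in silhouettes(cam,"model")[:2]:
        r=cv2.minAreaRect(cv2.findNonZero(s["mask"].astype(np.uint8))); print(cam,s["conf"],s["mask"].sum(),[at_z(cam,p,.03).round(3)[:2].tolist() for p in cv2.boxPoints(r)])
    print([(d["conf"],at_z(cam,d["location"],.021).round(3)) for d in landmark_of(cam,"model")])
s=read_state(); c=camera_info("wrist"); cv2.imwrite("pics/w7.png",get_image("wrist")); Rc=cv2.Rodrigues(c["rvec"])[0]; o=-Rc.T@c["tvec"]
def wr(px,z):
    u=np.array(px)-[c["cx"],c["cy"]]; r=np.linalg.norm(u); t=r/c["fx"]; w=Rc.T@np.array([*(u/r*np.sin(t)),np.cos(t)]); return o+w*(z-o[2])/w[2]
for s in silhouettes("wrist","model")[:2]:
    ct=cv2.findNonZero(s["mask"].astype(np.uint8)).reshape(-1,2)
    W=np.array([wr(p,.042)[:2] for p in ct],np.float32); print("wrist",s["conf"],len(ct),cv2.boxPoints(cv2.minAreaRect(W)).round(3).tolist(),s["location"])
E
```

```text
30.37 [0.6231 0.182  0.2417] 0.0347
top 0.88 287 [[0.491, 0.161], [0.525, 0.146], [0.494, 0.081], [0.461, 0.096]]
[(0.75, array([0.491, 0.123, 0.021]))]
scene 0.71 377 [[0.523, 0.069], [0.451, 0.077], [0.475, 0.157], [0.544, 0.146]]
[]
wrist 0.64 2064 [[0.4620000123977661, 0.08900000154972076], [0.5040000081062317, 0.07100000232458115], [0.5350000262260437, 0.14300000667572021], [0.49300000071525574, 0.16099999845027924]] [355.7, 117.4]
```

```bash
python3 - <<'E'
from h import *
tilt_info()
Rt=tool_down(-1.99)*R.from_rotvec([0,.44,0])
for p in [[.496,.123,.1],[.496,.123,.012]]: go(p,Rt)
E
```

```text
30.77 [0.6211 0.1837 0.2362] 0.0668
d [0.0652 0.1222 0.1367] rv [-0.082  0.431  0.373] rows>= 4.7
d [0.0649 0.1219 0.2247] rv [-0.082  0.431  0.373] rows>= 6.3
```

Request:
jog_arm --increments '[[[0.013,0.024,0.025,-0.016,0.086,0.075,0.78],[0.026,0.048,0.055,-0.033,0.172,0.15,0.78],[0.039,0.072,0.08,-0.05,0.258,0.224,0.78],[0.052,0.098,0.11,-0.066,0.345,0.298,0.78],[0.065,0.122,0.136,-0.082,0.431,0.373,0.78],[0.065,0.122,0.145,-0.082,0.431,0.373,0.78],[0.065,0.122,0.17,-0.082,0.431,0.373,0.78],[0.065,0.122,0.195,-0.082,0.431,0.373,0.78],[0.065,0.122,0.215,-0.082,0.431,0.373,0.78],[0.065,0.122,0.225,-0.082,0.431,0.373,0.78]]]'

```text
clock: 31.6
ee_pos: [0.4966, 0.1229, 0.0106]
tcp_rot: [1.5, -2.308, 0.335]
contact_force: [-0.3, 0.3, 1.0]
width: 0.068
grasp_force: 0.0
```

Request:
jog_arm --increments '[[[0,0,0,0,0,0,0.4],[0,0,0,0,0,0,0.4],[0,0,0,0,0,0,0.3],[0,0,0,0,0,0,0.2],[0,0,0,0,0,0,0.1],[0,0,0,0,0,0,0.1],[0,0,0,0,0,0,0.1],[0,0,0,0,0,0,0.1]]]'

```text
clock: 32.27
ee_pos: [0.498, 0.1239, 0.0139]
tcp_rot: [1.5, -2.313, 0.335]
contact_force: [-2.3, 2.0, 7.3]
width: 0.0397
grasp_force: 29.9
```

```bash
python3 - <<'E'
from h import *
tilt_info(); s=read_state(); print(s["grasp_force"],s["contact_force"])
Rt=tool_down(-1.99)*R.from_rotvec([0,.44,0])
p=s["ee_pos"]
go(p+[0,0,.15],Rt)
Rt=tool_down(-1.616)*R.from_rotvec([0,.44,0])
c=B+Rb.apply([0,.02,0]); 
for z in [.165,.118]: go([c[0],c[1]+.005,z],Rt)
E
```

```text
32.27 [0.498  0.1239 0.0139] 0.0397
29.922193586826324 [-2.3036443   1.97580921  7.28067018]
d [ 0.0635 -0.0003 -0.1359] rv [-0.002  0.003 -0.001] rows>= 3.6
d [ 0.1674 -0.1169 -0.0883] rv [ 0.157  0.003 -0.34 ] rows>= 5.3
d [ 0.1475 -0.1168 -0.0457] rv [ 0.157  0.003 -0.34 ] rows>= 4.6
```

```bash
python3 - <<'E'
from h import *
s=read_state()
Rt=tool_down(-2.75)*R.from_rotvec([0,.44,0])
for p in [[.498,.124,.165],[.559,-.053,.165],[.559,-.053,.1165]]: go(p,Rt)
E
```

```text
d [ 0.0638 -0.0002 -0.1369] rv [-0.324  0.004  0.687] rows>= 6.1
d [ 0.1876 -0.128  -0.0788] rv [-0.324  0.004  0.687] rows>= 6.1
d [ 0.1671 -0.1279 -0.0349] rv [-0.324  0.004  0.687] rows>= 6.1
```

Request:
jog_arm --increments '[[[0.007,0,-0.015,0,0,0,0.1],[0.021,0,-0.045,0,0,0,0.1],[0.036,0,-0.078,0,0,0,0.1],[0.051,0,-0.11,0,0,0,0.1],[0.064,-0.002,-0.137,-0.04,0,0.09,0.1],[0.084,-0.022,-0.127,-0.09,0,0.19,0.1],[0.105,-0.043,-0.118,-0.14,0,0.29,0.1],[0.125,-0.064,-0.109,-0.19,0,0.39,0.1],[0.146,-0.085,-0.099,-0.235,0.002,0.49,0.1],[0.167,-0.106,-0.09,-0.28,0.003,0.59,0.1]]]'

```text
clock: 33.1
ee_pos: [0.5485, -0.0241, 0.1653]
tcp_rot: [0.662, -2.628, 0.146]
contact_force: [0.5, 1.3, -2.8]
width: 0.0398
grasp_force: 29.9
```

```bash
python3 - <<'E'
from h import *
tilt_info(); print(read_state()["grasp_force"])
Rt=tool_down(-2.75)*R.from_rotvec([0,.44,0])
for p in [[.559,-.053,.165],[.559,-.053,.118]]: go(p,Rt)
E
```

```text
33.1 [ 0.5485 -0.0241  0.1653] 0.0398
29.90363359451294
d [ 0.0039 -0.0304  0.0021] rv [-0.042 -0.001  0.092] rows>= 0.8
d [-0.0162 -0.0305  0.0446] rv [-0.042 -0.001  0.092] rows>= 1.4
```

Lower gently to the bars and watch the force.

Request:
jog_arm --increments '[[[0.002,-0.015,0.002,-0.02,0,0.05,0.1],[0.004,-0.03,0.002,-0.042,0,0.092,0.1],[-0.001,-0.03,0.013,-0.042,0,0.092,0.1],[-0.006,-0.03,0.024,-0.042,0,0.092,0.1],[-0.011,-0.03,0.035,-0.042,0,0.092,0.1],[-0.014,-0.03,0.04,-0.042,0,0.092,0.1],[-0.016,-0.03,0.044,-0.042,0,0.092,0.1],[-0.016,-0.03,0.044,-0.042,0,0.092,0.1]]]'

```text
clock: 33.77
ee_pos: [0.558, -0.0506, 0.1176]
tcp_rot: [0.535, -2.651, 0.12]
contact_force: [-0.6, -1.0, -2.4]
width: 0.0401
grasp_force: 29.9
```

```bash
python3 - <<'E'
from h import *
tilt_info(); print(read_state()["grasp_force"],read_state()["contact_force"])
E
```

```text
33.77 [ 0.558  -0.0506  0.1176] 0.0401
29.9083811044693 [-0.55598529 -0.97899729 -2.36815331]
```

Request:
jog_arm --increments '[[[-0.0006,0,0.0013,0,0,0,0.1],[-0.0012,0,0.0025,0,0,0,0.1],[-0.0017,0,0.0036,0,0,0,0.1],[-0.0017,0,0.0036,0,0,0,0.1]]]'

```text
clock: 34.1
ee_pos: [0.5591, -0.0509, 0.1159]
tcp_rot: [0.535, -2.655, 0.12]
contact_force: [-1.2, 2.9, 4.3]
width: 0.0398
grasp_force: 29.9
```

Request:
jog_arm --increments '[[[0,0,0,0,0,0,0.65],[0,0,0,0,0,0,0.65],[0,0,0,0,0,0,0.65],[0,0,0,0,0,0,0.65],[0,0,0,0,0,0,0.65],[0,0,0,0,0,0,0.65],[0,0,0,0,0,0,0.65],[0,0,0,0,0,0,0.65]]]'

```text
clock: 34.77
ee_pos: [0.5587, -0.0514, 0.1147]
tcp_rot: [0.533, -2.654, 0.12]
contact_force: [1.6, 0.8, 0.3]
width: 0.057
grasp_force: 0.0
```

```bash
python3 - <<'E'
from h import *
tilt_info(); s=read_state(); print(s["contact_force"],s["grasp_force"])
im=get_image("wrist"); cv2.imwrite("pics/w8.png",im)
for s in silhouettes("wrist","model")[:1]: print(s["conf"],s["location"],s["mask"].sum())
E
```

```text
34.77 [ 0.5587 -0.0514  0.1147] 0.057
[1.60275551 0.82461721 0.29647269] 0.0
0.59 [257.2, 205.4] 9174
```

View pics/w8.png

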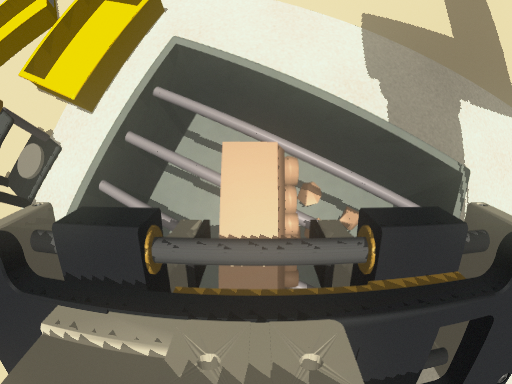

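The wrist view shows the model lying flat across the bars at (250,210), between the open fingers at (190,245) and (325,245), touching neither. Now I regrip it and carry it to the tray.

Request:
jog_arm --increments '[[[0,0,0,0,0,0,0.1],[0,0,0,0,0,0,0.1],[0,0,0,0,0,0,0.1],[0,0,0,0,0,0,0.1],[0,0,0,0,0,0,0.1],[0,0,0,0,0,0,0.1],[0.006,0,-0.014,0,0,0,0.1],[0.017,0,-0.036,0,0,0,0.1],[0.028,0,-0.06,0,0,0,0.1]]]'

```text
clock: 35.62
ee_pos: [0.558, -0.0512, 0.1804]
tcp_rot: [0.533, -2.651, 0.119]
contact_force: [0.5, 0.1, -1.5]
width: 0.0394
grasp_force: 29.9
```

```bash
python3 - <<'E'
from h import *
tilt_info(); print(read_state()["grasp_force"])
Rt=tool_down(-2.75)*R.from_rotvec([0,.44,0])
for p in [[.417,-.348,.18],[.417,-.348,.08],[.417,-.348,.019]]: go(p,Rt)
E
```

```text
35.62 [ 0.558  -0.0512  0.1804] 0.0394
29.948102831840515
d [ 0.2208 -0.2193  0.1053] rv [-0.001 -0.004  0.005] rows>= 7.9
d [ 0.1778 -0.2194  0.1956] rv [-0.001 -0.004  0.005] rows>= 8.2
d [ 0.1516 -0.2194  0.2507] rv [-0.001 -0.004  0.005] rows>= 8.8
```

Request:
jog_arm --increments '[[[0.024,-0.024,0.012,0,0,0,0.1],[0.049,-0.049,0.023,0,0,0,0.1],[0.074,-0.073,0.035,0,0,0,0.1],[0.098,-0.098,0.047,0,0,0,0.1],[0.123,-0.122,0.059,0,0,0,0.1],[0.147,-0.146,0.07,0,0,0,0.1],[0.172,-0.171,0.082,0,0,0,0.1],[0.196,-0.195,0.094,0,0,0,0.1],[0.221,-0.219,0.105,0,0,0,0.1],[0.221,-0.219,0.105,0,0,0,0.1]]]'

```text
clock: 36.45
ee_pos: [0.4142, -0.3512, 0.1801]
tcp_rot: [0.527, -2.653, 0.117]
contact_force: [1.1, 0.4, -2.2]
width: 0.0396
grasp_force: 29.9
```

Request:
jog_arm --increments '[[[-0.01,0,0.02,0,0,0,0.1],[-0.021,0,0.045,0,0,0,0.1],[-0.032,0,0.068,0,0,0,0.1],[-0.043,0,0.09,0,0,0,0.1],[-0.05,0,0.106,0,0,0,0.1],[-0.056,0,0.12,0,0,0,0.1],[-0.062,0,0.132,0,0,0,0.1],[-0.066,0,0.14,0,0,0,0.1],[-0.066,0,0.14,0,0,0,0.1]]]'

```text
clock: 37.2
ee_pos: [0.4167, -0.3474, 0.0239]
tcp_rot: [0.533, -2.651, 0.118]
contact_force: [-0.8, -0.3, -2.8]
width: 0.04
grasp_force: 29.9
```

```bash
python3 - <<'E'
from h import *
tilt_info(); s=read_state(); print(s["grasp_force"],s["contact_force"])
Rt=tool_down(-2.75)*R.from_rotvec([0,.44,0]); go([.417,-.348,.0175],Rt)
E
```

```text
37.2 [ 0.4167 -0.3474  0.0239] 0.04
29.947647750377655 [-0.82610363 -0.29215554 -2.79475596]
d [-0.0027 -0.0007  0.0057] rv [-0.001 -0.003  0.005] rows>= 0.2
```

Request:
jog_arm --increments '[[[-0.001,0,0.002,0,0,0,0.1],[-0.002,0,0.004,0,0,0,0.1],[-0.0025,0,0.0055,0,0,0,0.1],[-0.0025,0,0.0055,0,0,0,0.1]]]'

```text
clock: 37.53
ee_pos: [0.4179, -0.3479, 0.0199]
tcp_rot: [0.533, -2.654, 0.12]
contact_force: [-0.6, -0.9, -2.6]
width: 0.0397
grasp_force: 29.9
```

Request:
jog_arm --increments '[[[-0.0007,0,0.0015,0,0,0,0.1],[-0.0013,0,0.003,0,0,0,0.1],[-0.0013,0,0.003,0,0,0,0.1]]]'

```text
clock: 37.78
ee_pos: [0.418, -0.348, 0.0168]
tcp_rot: [0.534, -2.654, 0.121]
contact_force: [0.2, 1.0, 2.5]
width: 0.0402
grasp_force: 29.9
```

Touching the tray floor. Release, then lift straight up.

Request:
jog_arm --increments '[[[0,0,0,0,0,0,0.58],[0,0,0,0,0,0,0.58],[0,0,0,0,0,0,0.58],[0,0,0,0,0,0,0.58],[0,0,0,0,0,0,0.58],[0.009,0,-0.018,0,0,0,0.58],[0.021,0,-0.045,0,0,0,0.58],[0.036,0,-0.077,0,0,0,0.58],[0.052,0,-0.11,0,0,0,0.58],[0.068,0,-0.145,0,0,0,0.58]]]'

```text
clock: 38.62
ee_pos: [0.4172, -0.3475, 0.1777]
tcp_rot: [0.533, -2.653, 0.119]
contact_force: [1.5, 0.4, -0.8]
width: 0.0506
grasp_force: 0.0
```

Request:
jog_arm --increments '[[[0.017,-0.03,-0.036,0,0,0,0.58],[0.033,-0.06,-0.07,0,0,0,0.58],[0.045,-0.09,-0.09,0,0,0,0.58],[0.045,-0.12,-0.09,0,0,0,0.58],[0.045,-0.15,-0.09,0,0,0,0.58],[0.045,-0.17,-0.09,0,0,0,0.58],[0.045,-0.17,-0.09,0,0,0,0.58]]]'

```text
clock: 39.2
ee_pos: [0.4816, -0.5083, 0.2753]
tcp_rot: [0.53, -2.653, 0.118]
contact_force: [-1.4, 0.6, -1.4]
width: 0.0508
grasp_force: 0.0
```

```bash
python3 - <<'E'
from h import *
tilt_info()
for cam in ["top","scene"]:
    cv2.imwrite(f"pics/{cam}9.png",get_image(cam))
    for l,z in [("model",.025),("tray",0),("pan_grip",.045),("pan_lip",0),("articulator",0),("chip1",.015),("chip1",.11)]:
        print(cam,l,[(round(d["conf"],2),at_z(cam,d["location"],z).round(3)[:2].tolist()) for d in landmark_of(cam,l)])
E
```

```text
39.2 [ 0.4816 -0.5083  0.2753] 0.0508
top model [(0.77, [0.406, -0.342]), (0.67, [0.529, -0.01])]
top tray [(0.92, [0.412, -0.342]), (0.66, [0.418, -0.578])]
top pan_grip [(0.57, [0.456, 0.403]), (0.4, [0.572, 0.028])]
top pan_lip [(0.96, [0.488, 0.25])]
top articulator []
top chip1 [(0.48, [0.573, -0.031]), (0.47, [0.576, 0.029]), (0.37, [0.49, -0.035]), (0.36, [0.549, -0.05]), (0.35, [0.52, -0.01])]
top chip1 [(0.48, [0.561, -0.036]), (0.47, [0.564, 0.019]), (0.37, [0.484, -0.04]), (0.36, [0.539, -0.054]), (0.35, [0.512, -0.017])]
scene model [(0.71, [0.422, -0.342])]
scene tray [(0.86, [0.424, -0.351]), (0.8, [0.406, -0.592])]
scene pan_grip [(0.95, [0.46, 0.416])]
scene pan_lip [(0.92, [0.489, 0.252])]
scene articulator [(0.66, [0.598, -0.355])]
scene chip1 [(0.56, [0.555, -0.033]), (0.42, [0.532, -0.004]), (0.39, [0.572, 0.024])]
scene chip1 [(0.56, [0.636, -0.015]), (0.42, [0.616, 0.011]), (0.39, [0.651, 0.036])]
```

```bash
python3 -c "
from cell import *
print(job_done())"
```

```text
the job is handed in; nothing more can be done
None
```

I handed the job in at about 39 s, but the model and offcuts were never tipped from the pan over the grate: the pan pitched nose-down in the grip as I lifted it and spilled everything onto the bench, so I carried all seven offcuts into the bin by hand, laid the model on the bars and then put it in the left-hand tray. By my last camera checks the pan stands flat, set down behind where it started, and the bystanders were not touched as far as I saw; `job_done()` gave no verdict.

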